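# Open the cool box's drinks hatch by its hidden release plate

## Robot

A 7-joint arm with a two-finger parallel gripper is mounted at the origin on the work surface. World frame = base frame: x ahead of the robot, y to its left, z up, the work surface at z = 0. Lengths are in m, angles in rad, forces in N, time in s.
With the tool pointing down it reaches from about 0.425 to 0.825 m from the base axis. Payload 3.6 kg.
Tool frame: the origin (TCP) lies midway between the tips of the shut fingers; the grasp point (between the pads) lies r.hold_point_z behind it (r.hold_point_z is the distance from the TCP to the grasp point, in m); z points along the fingers, y is the line along which they close (so a half turn about z gives the same grasp; the last joint's range is limited). The gripper opens to 85 mm and grips with 20 to 120 N. Pads are 22 mm wide; open, the fingers measure 114 mm over their backs; the gripper's body (76 mm by 85 mm) begins 54 mm behind the grasp point. The pads swing forward as they close: fully open they stand 13 mm farther back than shut.
Start: joints at [1.188, 0.615, -0.013, 1.423, 0.008, 1.103, -0.04], TCP at [0.227, -0.609, 0.231] pointing down, gripper open.
Joint ranges: [-3.12, 3.12], [-0.3, 2.06], [-1.34, 1.32], [0.26, 2.42], [-1.36, 4.5], [0.01, 1.98], [-2.84, 2.84]. Speed limits (rad/s): [2.79, 2.79, 3.14, 3.14, 3.14, 3.14, 3.14].

## Interface

Orientations are given as [roll, pitch, yaw] about the fixed x, y, z axes, in that order (R = Rz(yaw) Ry(pitch) Rx(roll)).
In Python, from bench import r, optics, order, boxes_of gives the robot as it stands.
- The arm moves only by the tool apply_moves, never from a script. Its argument "moves" is a list of rows, each an object of numbers: "rx", "ry", "rz": the turn, a rotation vector about the world's x, y, z in degrees; "x", "y", "z": the shift along the world's x, y, z in cm; "gripper": the closure in counts, from 0 (fully open) to 255 (shut). A call has 1 to 12 rows; each row shifts and turns the commanded pose from where the row before left it; what a row does not reach is not made up. A row lasts 1/12 s, in which the tool goes at most 41.7 mm and 7.16 degrees, less where a joint would pass 70% of its speed; a pose out of reach is approached as far as the arm can. A call with a gripper value outside its range is refused whole. The fingers move at their own pace and stop on an object; "newtons" is the grip in N (left out, the last holds). Time passes only in rows, so rows that do not move let the fingers close. It gives the time, the measured TCP pose, the force, the opening and the grip force at its end, in the units of the state.
- r.observe(): the state, without advancing time (a new reading comes with each control period).
- optics.read_camera(name): name is "scene" or "top" or "wrist"; returns a dict with "img" (480x640x3 uint8, blue, green, red), "fov_y" (degrees; the focal length in pixels is half the picture's height over the tangent of half this angle, whatever the lens; pixels are square), "cx", "cy" (the principal point, pixels), "eye" and "orientation" of the camera in the world; the wrist camera has in their place "T_tool_cam" (4x4, takes a point from camera to tool coordinates, whose origin is the TCP and whose axes are the flange's). Camera axes: x right, y down, z forward; pixel columns grow to the right and rows downward; lengths in m; the calibration is good to about 2 mm. A picture is of the moment at which its call begins: read the wrist's pose just before it. There is no depth.
- order.sign_off(): hands the job in; it is judged then, once.
Trained networks look in the newest picture that a camera, given by its name, has taken for a name from the list of things; names that differ only in an ending like _2 or _b are one class to them, and where a whole thing is asked for, a point or a joint stands for the part that bears it (a point fixed in the world has none). Each returns a list of dicts, best first, with "conf" (0 to 1); they miss things now and then, are a little off and sometimes report something else, mostly with a low value. They report only what shows in the picture. A call takes as long as a camera call.
- boxes_of(camera, thing): "xy" ([column, row] as shares, 0 to 1, of the picture: columns of its width, rows of its height, amid what is visible of it).
The state is a dict: "t": time; "joint_positions": joint angles; "joint_vel": joint speeds; "joint_efforts": joint torques, N m; "tool_pos": TCP position; "tool_rot": TCP orientation; "wrist_force": force on the tool from outside, world axes, zero at the start; "torque": the same for the moment, N m; "grip_width": finger opening in m; "grasp_force": force on a finger pad.
Only numpy, scipy, OpenCV 4.12 (cv2) and the standard library are available. Lean on these libraries where they do the work, as an engineer would, in place of code of your own. Each camera call takes 0.05 s, during which the arm holds its last target. There are 200 camera calls.

## Task

Open the drinks hatch in the lid of the cool box. Its release is a plate let in flush, in the same plastic, somewhere near the middle of the plain strip in front of the hatch: feel along the strip lightly with the fingertips until the surface gives, and press the plate down so that the hatch unlatches and springs up by itself. Then take the hand away and leave the hatch standing open; do not pick anything up, and leave all the other things standing where they are.

Things in the scene. Friction and masses are not known exactly. Their poses are not given: they have to be found in the camera images.
- coolbox: cool box with a blue body and a flat, level grey lid: 270 (its x) x 390 (its y) x 215 mm high, standing firm on the table; origin under its centre, z up; its -x side faces the robot. The hatch lies in the lid, level with it, from x -30 to +118 and y -50 to +170 mm; the plain strip in front of it spans x -125 to -45 mm.
- strip_mid (a point): middle of the strip's top face, at x -85, y 0, z 215 mm in the cool box's frame, axes as the cool box; the strip is rigid and runs along y. The release plate (47 x 53 mm, in a window 50 mm in x by 56 mm in y) is centred on the line through this point along y, anywhere from y -50 to +50 mm, which is not reported. Its face lies 2 mm below the strip's, in the same plastic.
- release (a joint): how far the release plate is pressed down, in m: 0 at rest, 0.006 fully down (its face then 8 mm below the strip's). Sprung: about 1 N starts it, 4 N holds it fully down. The hatch unlatches once it is 3 to 4 mm down; it springs back when let go. No click.
- hatch (a joint): opening angle of the hatch, in rad: 0 shut and latched, 1.4 fully open. Hinged along its far edge (x +118 mm in the cool box's frame), with spring and damper: once unlatched it swings up and away from the strip by itself, reaches 1.4 in 1 to 2 s and stays there. It cannot be lifted while latched.
- tumbler: steel tumbler, 72 mm across, 85 mm tall, standing in the raised cup ring on the right-hand side of the cool box's deck (about x +46, y -122 in the cool box's frame); origin under its centre
- shaker: glass salt shaker with a steel cap, 36 mm across, 54 mm tall, standing on the left end of the front strip of the cool box (about x -85, y +163 in its frame); origin under its centre
- wine: green wine bottle, 74 mm across, 300 mm tall, beside the cool box's right-hand (-y) side; origin under its centre
- oil: oil bottle with a green cap, 77 mm across, 270 mm tall, beside the cool box's left-hand (+y) side; origin under its centre
- wineglass: stemmed glass, 60 mm across, 125 mm tall, on the table left of the cool box; origin under its centre
- tomato: tomato, 72 mm across, 61 mm tall, on the table right of the cool box; origin under its centre

How it is judged:
On the way, in this order (a step that is already met when the one before it is completed fails the run):
1. the release plate is pressed down, at least 3 mm (value of joint release above 0.003 m).
2. the hatch springs open, past 1 rad (value of joint hatch above 1 rad), for 0.2 s.
At the end, for the whole second after the job is handed in: The hatch stands open by itself at more than 1.25 rad, the release plate has sprung back (less than 1.5 mm down), and every other thing stands within 30 mm of where it was (value of joint hatch above 1.25 rad and value of joint release below 0.0015 m and distance of each of tumbler, shaker, wine, oil, wineglass, tomato from where it was at the start of the episode below 0.03 m); the robot touches nothing.
It fails at once if another thing is lifted, carried or pushed more than 30 mm (distance of any of tumbler, shaker, wine, oil, wineglass, tomato from where it was at the start of the episode above 0.03 m).
It fails at once if another thing is tipped over (angle between any of tumbler, shaker, wine, oil, wineglass, tomato's own z axis and vertical above 0.5 rad).
It fails at once if the hand bears on something with more than 45 N, where a light touch is wanted (contact force between the fingers and anything else above 45 N).
It also fails if it takes over 51 s, if anything falls off the work surface, if the arm or the gripper's body presses on something with over 40 N, if the wrist force passes 120 N, or if a joint passes its speed limit or range.

## Working session

There is one attempt and no reset: what is moved stays moved. The work goes in short steps, Python scripts to look and compute and a tool call to move; the robot and the scene stay as the last step left them, time stands still between calls to the robot, and variables do not carry over. Pictures are saved under pics/ and viewed, at most 10 in all, crops included, and the job is handed in when it is done.

Besides the shell and the picture viewer there is one more tool, called after "Request:" as name(argument=value, ...), one argument or row to a line, values as JSON. apply_moves: Moves the arm, as the interface text tells. Its arguments: {"type":"object","properties":{"moves":{"type":"array","items":{"type":"object","properties":{"rx":{"type":"number"},"ry":{"type":"number"},"rz":{"type":"number"},"x":{"type":"number"},"y":{"type":"number"},"z":{"type":"number"},"gripper":{"type":"number"}}}},"newtons":{"type":"number"}},"required":["moves"]}

```bash
mkdir -p pics; cat > h.py <<'E'
import numpy as np, cv2
from scipy.spatial.transform import Rotation as R
from bench import r, optics, order, boxes_of
def ray(c,u,v):
    f=240/np.tan(np.radians(c['fov_y'])/2)
    return f,np.array([(u-c['cx'])/f,(v-c['cy'])/f,1.])
E
python3 - <<'E'
from h import *
for n in("scene","top"):
    c=optics.read_camera(n); cv2.imwrite(f'pics/{n}.png',c['img'])
    print(n,c['fov_y'],c['cx'],c['cy'],c['eye'],c['orientation'])
    for t in("coolbox","hatch","shaker","tumbler","wine","oil"):
        print(t,[(np.round(np.array(b['xy'])*[640,480]),round(b['conf'],2)) for b in boxes_of(n,t)[:2]])
print(r.observe(), r.hold_point_z)
E
```

```text
scene 42.2203001519368 319.8735554017389 224.69368442171552 [ 0.63732657 -0.31739701  1.23947175] [-2.83333954 -0.00389322  0.23426391]
coolbox [(array([382., 196.]), 0.84)]
hatch [(array([393., 154.]), 0.76)]
shaker [(array([326.,  91.]), 0.79)]
tumbler [(array([402., 243.]), 0.76)]
wine [(array([351., 337.]), 0.96)]
oil [(array([359.,  63.]), 0.85)]
top 51.28459331470362 319.77769788594975 234.27473435980554 [0.41765868 0.04077336 1.219087  ] [-2.98383339 -0.01393155 -1.59351924]
coolbox [(array([274., 199.]), 0.98)]
hatch [(array([253., 191.]), 0.91)]
shaker []
tumbler [(array([340., 162.]), 0.9), (array([271., 198.]), 0.65)]
wine [(array([400., 201.]), 0.86)]
oil [(array([170., 252.]), 0.62), (array([272., 200.]), 0.43)]
{'t': 0.7, 'joint_positions': array([ 1.18753221,  0.61485977, -0.01258947,  1.42343611,  0.00810298,
        1.10343488, -0.04035823]), 'joint_vel': array([-0.00022254,  0.00083952,  0.00065899, -0.00058197, -0.00021801,
       -0.00055327, -0.00168575]), 'joint_efforts': array([-3.71251326e-04, -4.68964577e+01,  2.58587943e-01, -1.71309060e+01,
        9.93551250e-03,  1.60033069e-03, -9.45327017e-07]), 'tool_pos': array([ 0.22700423, -0.60901329,  0.23131139]), 'tool_rot': array([-3.14150413e+00, -2.48006283e-05,  3.56841178e-01]), 'wrist_force': array([1.09439309, 0.63482728, 0.6148063 ]), 'torque': array([-0.00512246,  0.01590556,  0.01578011]), 'grasp_force': 0.0, 'grip_width': 0.08560701274319792} 0.0187
```

View pics/top.png

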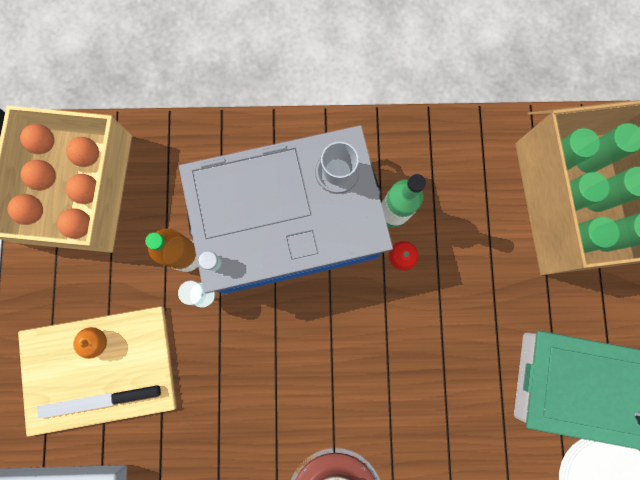

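View pics/scene.png

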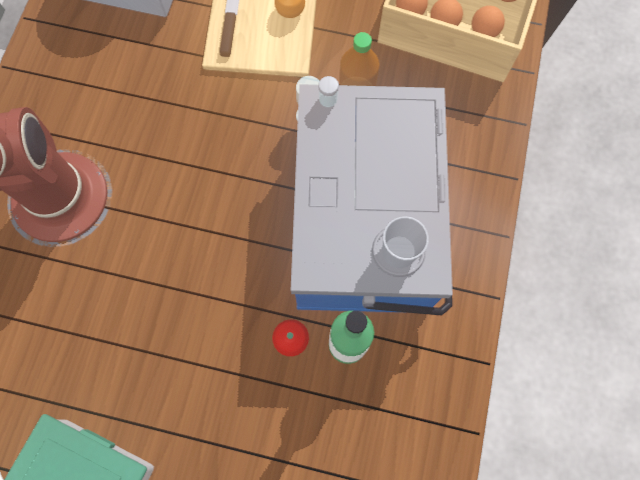

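The top view shows the plate's outline at about (302,244), and the scene view shows it at (323,192). The lid corners in the top view are at (180,166), (362,127), (391,249) and (204,291).

```bash
python3 - <<'E'
from h import *
P={"top":[(302,244),(180,166),(362,127),(391,249),(204,291),(208,262),(404,250)],"scene":[(323,192),(446,88),(451,294),(292,292),(300,87),(328,90),(290,335)]}
for n in P:
    c=optics.read_camera(n); M=R.from_euler('xyz',c['orientation']).as_matrix()
    for i,(u,v) in enumerate(P[n]):
        f,d=ray(c,u,v); d=M@d; z=.26 if i==5 else (.05 if i==6 else .215)
        print(n,(u,v),np.round(c['eye']+d*(z-c['eye'][2])/d[2],3))
E
```

```text
top (302, 244) [0.558 0.06  0.215]
top (180, 166) [0.726 0.309 0.215]
top (362, 127) [ 0.804 -0.071  0.215]
top (391, 249) [ 0.544 -0.121  0.215]
top (204, 291) [0.467 0.256 0.215]
top (208, 262) [0.52 0.24 0.26]
top (404, 250) [ 0.562 -0.178  0.05 ]
scene (323, 192) [0.557 0.061 0.215]
scene (446, 88) [0.732 0.315 0.215]
scene (451, 294) [ 0.807 -0.066  0.215]
scene (292, 292) [ 0.548 -0.125  0.215]
scene (300, 87) [0.467 0.254 0.215]
scene (328, 90) [0.524 0.234 0.26 ]
scene (290, 335) [ 0.55  -0.175  0.05 ]
```

Both views agree on the plate at about (0.557, 0.060). In the box frame that is on the strip line at y ≈ -16 mm, inside the allowed range. I'll approach with the fingers shut, keeping a high path at low x.

Request:
apply_moves(
  moves=[
    {"z": 4, "gripper": 255},
    {"z": 3, "x": 1, "y": 2, "gripper": 255},
    {"x": 1.8, "y": 3.7, "rz": -3},
    {"x": 1.8, "y": 3.7, "rz": -3},
    {"x": 1.8, "y": 3.7, "rz": -2.7},
    {"x": 1.8, "y": 3.7},
    {"x": 1.8, "y": 3.7},
    {"x": 1.8, "y": 3.7},
    {"x": 1.8, "y": 3.7},
    {"x": 1.8, "y": 3.7},
    {"x": 1.8, "y": 3.7},
    {"x": 1.8, "y": 3.7},
  ],
  newtons=20,
)

```text
invalid input
```

Request:
apply_moves(
  moves=[
    {"x": 1.8, "y": 3.7},
    {"x": 1.8, "y": 3.7},
    {"x": 1.8, "y": 3.7},
    {"x": 1.8, "y": 3.7},
    {"x": 1.8, "y": 3.7},
    {"x": 1.8, "y": 3.7},
    {"x": 1.8, "y": 3.7},
    {"x": 1.4, "y": 2},
    {},
    {},
    {},
  ],
)

```text
invalid input
```

Request:
apply_moves(
  moves=[
    {"x": 0, "y": 0, "z": 4, "rx": 0, "ry": 0, "rz": 0, "gripper": 255},
    {"x": 1, "y": 2, "z": 3, "rx": 0, "ry": 0, "rz": 0, "gripper": 255},
  ],
  newtons=20,
)

```text
t: 0.97
tool_pos: [0.2328, -0.5917, 0.3007]
tool_rot: [-3.14, 0.004, 0.35]
wrist_force: [-0.3, -1.9, 1.6]
grip_width: 0.0639
grasp_force: 0.0
```

Request:
apply_moves(
  moves=[
    {"x": 1.8, "y": 3.7, "z": 0, "rx": 0, "ry": 0, "rz": -3, "gripper": 255},
    {"x": 1.8, "y": 3.7, "z": 0, "rx": 0, "ry": 0, "rz": -3, "gripper": 255},
    {"x": 1.8, "y": 3.7, "z": 0, "rx": 0, "ry": 0, "rz": -2.7, "gripper": 255},
    {"x": 1.8, "y": 3.7, "z": 0, "rx": 0, "ry": 0, "rz": 0, "gripper": 255},
    {"x": 1.8, "y": 3.7, "z": 0, "rx": 0, "ry": 0, "rz": 0, "gripper": 255},
    {"x": 1.8, "y": 3.7, "z": 0, "rx": 0, "ry": 0, "rz": 0, "gripper": 255},
    {"x": 1.8, "y": 3.7, "z": 0, "rx": 0, "ry": 0, "rz": 0, "gripper": 255},
    {"x": 1.8, "y": 3.7, "z": 0, "rx": 0, "ry": 0, "rz": 0, "gripper": 255},
    {"x": 1.8, "y": 3.7, "z": 0, "rx": 0, "ry": 0, "rz": 0, "gripper": 255},
    {"x": 1.8, "y": 3.7, "z": 0, "rx": 0, "ry": 0, "rz": 0, "gripper": 255},
  ],
)

```text
t: 1.8
tool_pos: [0.4176, -0.2172, 0.3018]
tool_rot: [3.141, -0.001, 0.205]
wrist_force: [0.7, -1.0, 0.8]
grip_width: 0.0001
grasp_force: 0.0
```

Request:
apply_moves(
  moves=[
    {"x": 1.8, "y": 3.7, "z": 0, "rx": 0, "ry": 0, "rz": 0, "gripper": 255},
    {"x": 1.8, "y": 3.7, "z": 0, "rx": 0, "ry": 0, "rz": 0, "gripper": 255},
    {"x": 1.8, "y": 3.7, "z": 0, "rx": 0, "ry": 0, "rz": 0, "gripper": 255},
    {"x": 1.8, "y": 3.7, "z": 0, "rx": 0, "ry": 0, "rz": 0, "gripper": 255},
    {"x": 1.8, "y": 3.7, "z": 0, "rx": 0, "ry": 0, "rz": 0, "gripper": 255},
    {"x": 1.8, "y": 3.7, "z": 0, "rx": 0, "ry": 0, "rz": 0, "gripper": 255},
    {"x": 1.8, "y": 3.7, "z": 0, "rx": 0, "ry": 0, "rz": 0, "gripper": 255},
    {"x": 1.3, "y": 1.8, "z": -2, "rx": 0, "ry": 0, "rz": 0, "gripper": 255},
    {"x": 0, "y": 0, "z": -2, "rx": 0, "ry": 0, "rz": 0, "gripper": 255},
    {"x": 0, "y": 0, "z": 0, "rx": 0, "ry": 0, "rz": 0, "gripper": 255},
    {"x": 0, "y": 0, "z": 0, "rx": 0, "ry": 0, "rz": 0, "gripper": 255},
  ],
)

```text
t: 2.72
tool_pos: [0.5553, 0.0573, 0.2605]
tool_rot: [3.141, 0.003, 0.205]
wrist_force: [-0.2, -0.1, -0.3]
grip_width: -0.0
grasp_force: 0.0
```

```bash
python3 - <<'E'
from h import *
s=r.observe(); print(s['tool_pos'],s['tool_rot'],s['wrist_force'])
c=optics.read_camera('wrist'); cv2.imwrite('pics/w1.png',c['img'])
T=c['T_tool_cam']; f=240/np.tan(np.radians(c['fov_y'])/2)
W=R.from_euler('xyz',s['tool_rot']).as_matrix()
for q in [(0.557,.060,.213),tuple(s['tool_pos'][:2])+(.213,)]:
    p=np.linalg.inv(T)@np.r_[W.T@(np.array(q)-s['tool_pos']),1]
    print(q,p[:2]/p[2]*f+[c['cx'],c['cy']])
E
```

```text
[0.55532479 0.05729038 0.26051034] [3.14108969e+00 3.07262965e-03 2.04610444e-01] [-0.15613441 -0.08810203 -0.34775571]
(0.557, 0.06, 0.213) [320.98736487 268.66046688]
(np.float64(0.555324785564178), np.float64(0.05729037573864237), 0.213) [325.12239143 272.25627347]
```

View pics/w1.png

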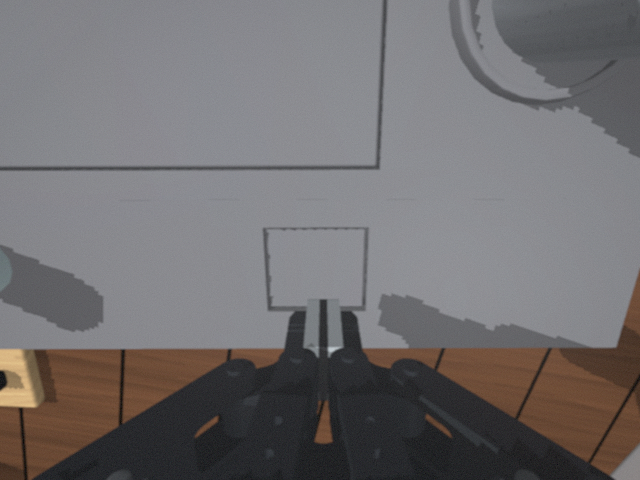

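In the wrist view the plate outline is centred at about (316,269). The TCP projects to (325,272), so it needs about 5 mm in +y. I'll descend and then feel.

Request:
apply_moves(
  moves=[
    {"x": 0.1, "y": 0.5, "z": -1.5, "rx": 0, "ry": 0, "rz": 0, "gripper": 255},
    {"x": 0, "y": 0, "z": -1.5, "rx": 0, "ry": 0, "rz": 0, "gripper": 255},
    {"x": 0, "y": 0, "z": -0.8, "rx": 0, "ry": 0, "rz": 0, "gripper": 255},
    {"x": 0, "y": 0, "z": -0.4, "rx": 0, "ry": 0, "rz": 0, "gripper": 255},
    {"x": 0, "y": 0, "z": -0.3, "rx": 0, "ry": 0, "rz": 0, "gripper": 255},
    {"x": 0, "y": 0, "z": 0, "rx": 0, "ry": 0, "rz": 0, "gripper": 255},
    {"x": 0, "y": 0, "z": 0, "rx": 0, "ry": 0, "rz": 0, "gripper": 255},
  ],
)

```text
t: 3.35
tool_pos: [0.5575, 0.0627, 0.2171]
tool_rot: [3.141, -0.002, 0.204]
wrist_force: [-0.3, 1.2, 0.0]
grip_width: 0.0001
grasp_force: 0.0
```

Request:
apply_moves(
  moves=[
    {"x": 0, "y": 0, "z": -0.2, "rx": 0, "ry": 0, "rz": 0, "gripper": 255},
    {"x": 0, "y": 0, "z": -0.2, "rx": 0, "ry": 0, "rz": 0, "gripper": 255},
    {"x": 0, "y": 0, "z": -0.1, "rx": 0, "ry": 0, "rz": 0, "gripper": 255},
    {"x": 0, "y": 0, "z": 0, "rx": 0, "ry": 0, "rz": 0, "gripper": 255},
    {"x": 0, "y": 0, "z": 0, "rx": 0, "ry": 0, "rz": 0, "gripper": 255},
  ],
)

```text
t: 3.77
tool_pos: [0.5575, 0.063, 0.2117]
tool_rot: [3.142, -0.001, 0.205]
wrist_force: [0.1, -0.9, 2.1]
grip_width: -0.0002
grasp_force: 1.0
```

Contact at about 2 N and the surface is giving, so I'll press further.

Request:
apply_moves(
  moves=[
    {"x": 0, "y": 0, "z": -0.15, "rx": 0, "ry": 0, "rz": 0, "gripper": 255},
    {"x": 0, "y": 0, "z": -0.15, "rx": 0, "ry": 0, "rz": 0, "gripper": 255},
    {"x": 0, "y": 0, "z": -0.1, "rx": 0, "ry": 0, "rz": 0, "gripper": 255},
    {"x": 0, "y": 0, "z": 0, "rx": 0, "ry": 0, "rz": 0, "gripper": 255},
    {"x": 0, "y": 0, "z": 0, "rx": 0, "ry": 0, "rz": 0, "gripper": 255},
    {"x": 0, "y": 0, "z": 0, "rx": 0, "ry": 0, "rz": 0, "gripper": 255},
  ],
)

```text
t: 4.27
tool_pos: [0.5575, 0.063, 0.2074]
tool_rot: [-3.142, -0.001, 0.205]
wrist_force: [1.9, -0.0, 1.7]
grip_width: 0.0003
grasp_force: 1.4
```

```bash
python3 - <<'E'
from h import *
a=optics.read_camera('wrist')['img']; b=optics.read_camera('scene')['img']
cv2.imwrite('pics/w2.png',cv2.resize(np.hstack([a,b]),(800,300)))
E
```

```text
(no output)
```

View pics/w2.png

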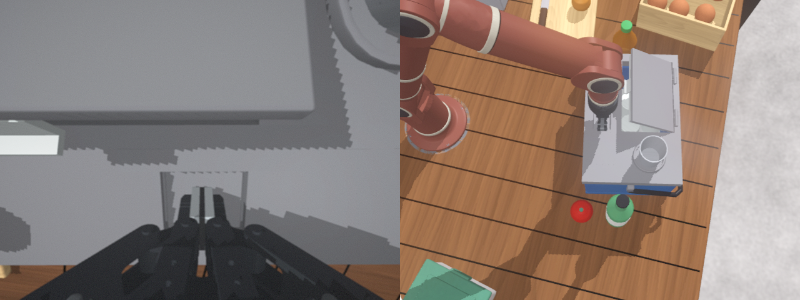

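The hatch is unlatched and swinging up; its edge shows in both views. I'll lift the hand and back away towards the robot's side.

Request:
apply_moves(
  moves=[
    {"x": 0, "y": 0, "z": 0.5, "rx": 0, "ry": 0, "rz": 0, "gripper": 255},
    {"x": 0, "y": 0, "z": 1, "rx": 0, "ry": 0, "rz": 0, "gripper": 255},
    {"x": -0.5, "y": -1, "z": 2, "rx": 0, "ry": 0, "rz": 0, "gripper": 255},
    {"x": -1, "y": -2, "z": 2, "rx": 0, "ry": 0, "rz": 0, "gripper": 255},
    {"x": -1.5, "y": -3, "z": 2, "rx": 0, "ry": 0, "rz": 0, "gripper": 255},
    {"x": -1.8, "y": -3.7, "z": 0, "rx": 0, "ry": 0, "rz": 0, "gripper": 255},
    {"x": -1.8, "y": -3.7, "z": 0, "rx": 0, "ry": 0, "rz": 0, "gripper": 255},
    {"x": -1.8, "y": -3.7, "z": 0, "rx": 0, "ry": 0, "rz": 0, "gripper": 255},
    {"x": -1.8, "y": -3.7, "z": 0, "rx": 0, "ry": 0, "rz": 0, "gripper": 255},
    {"x": 0, "y": 0, "z": 0, "rx": 0, "ry": 0, "rz": 0, "gripper": 255},
    {"x": 0, "y": 0, "z": 0, "rx": 0, "ry": 0, "rz": 0, "gripper": 255},
    {"x": 0, "y": 0, "z": 0, "rx": 0, "ry": 0, "rz": 0, "gripper": 255},
  ],
)

```text
t: 5.37
tool_pos: [0.4547, -0.1442, 0.2825]
tool_rot: [-3.14, 0.0, 0.205]
wrist_force: [0.6, -0.3, -1.5]
grip_width: -0.0
grasp_force: 0.0
```

Request:
apply_moves(
  moves=[
    {"x": 0, "y": 0, "z": 0, "rx": 0, "ry": 0, "rz": 0, "gripper": 255},
    {"x": 0, "y": 0, "z": 0, "rx": 0, "ry": 0, "rz": 0, "gripper": 255},
    {"x": 0, "y": 0, "z": 0, "rx": 0, "ry": 0, "rz": 0, "gripper": 255},
    {"x": 0, "y": 0, "z": 0, "rx": 0, "ry": 0, "rz": 0, "gripper": 255},
    {"x": 0, "y": 0, "z": 0, "rx": 0, "ry": 0, "rz": 0, "gripper": 255},
    {"x": 0, "y": 0, "z": 0, "rx": 0, "ry": 0, "rz": 0, "gripper": 255},
    {"x": 0, "y": 0, "z": 0, "rx": 0, "ry": 0, "rz": 0, "gripper": 255},
    {"x": 0, "y": 0, "z": 0, "rx": 0, "ry": 0, "rz": 0, "gripper": 255},
    {"x": 0, "y": 0, "z": 0, "rx": 0, "ry": 0, "rz": 0, "gripper": 255},
    {"x": 0, "y": 0, "z": 0, "rx": 0, "ry": 0, "rz": 0, "gripper": 255},
    {"x": 0, "y": 0, "z": 0, "rx": 0, "ry": 0, "rz": 0, "gripper": 255},
    {"x": 0, "y": 0, "z": 0, "rx": 0, "ry": 0, "rz": 0, "gripper": 255},
  ],
)

```text
t: 6.37
tool_pos: [0.455, -0.1451, 0.2823]
tool_rot: [-3.142, -0.0, 0.205]
wrist_force: [-0.0, 0.4, -0.3]
grip_width: 0.0004
grasp_force: 0.0
```

```bash
python3 - <<'E'
from h import *
a=optics.read_camera('top')['img']; b=optics.read_camera('scene')['img']
cv2.imwrite('pics/w3.png',cv2.resize(np.hstack([a,b]),(800,300)))
E
```

```text
(no output)
```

View pics/w3.png

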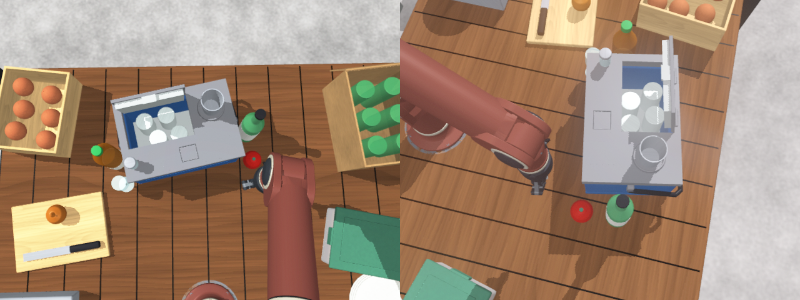

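The hatch stands fully open, near upright on its hinge line. The other things are in their places and the hand is clear.

```bash
python3 -c "
from h import *
print(order.sign_off())"
```

```text
the job is handed in; nothing more can be done
None
```

I pressed the release plate with about 2 N and the hatch sprang fully open; the last pictures show it standing open with the hand clear and nothing else moved, and the job is handed in, though no verdict came back.

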